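# Third hand at the miniature-house gluing fence

### The arm

A 6-joint arm with a two-finger parallel gripper is mounted at the origin on the work surface. World frame = base frame: x ahead of the robot, y to its left, z up, the work surface at z = 0. Lengths are in m, angles in degrees, forces in N, time in s.
With the tool pointing down it reaches from about 0.425 to 0.95 m from the base axis. Payload 14.7 kg.
Tool frame: the origin (TCP) lies at the very end of the fingers, on their centre line; the grasp point (between the pads) lies 19 mm behind it; z points along the fingers, y is the line along which they close (so a half turn about z gives the same grasp; the last joint's range is limited). The gripper opens to 85 mm and grips with 20 to 120 N. Pads are 22 mm wide; open, the fingers measure 114 mm over their backs; the gripper's body (76 mm by 85 mm) begins 54 mm behind the grasp point. The pads swing forward as they close: fully open they stand 13 mm farther back than shut.
Start: joints at [-71.54, 27.513, 91.461, -0, 61.026, -2.67], TCP at [0.234, -0.606, 0.231] pointing down, gripper open.
Joint ranges: [-157.49, 157.49], [-46.99, 117.5], [13.45, 153.17], [-89.5, 269.5], [5.16, 153.95], [-167.48, 167.48]. Speed limits (degrees/s): [108.29, 108.29, 136.94, 172.46, 172.46, 172.46].

### API

Orientations are given as a 3x3 rotation matrix whose columns are the frame's x, y, z axes.
In Python, from station import ctrl gives the robot as it stands. The module is installed in compiled form; this text tells all that it offers.
- The arm moves only by the tool send_rows, never from a script. Its argument "targets" is a list of rows, each a list of 3 entries, a list of its own where there are three numbers: the shift along the tool's x, y, z in cm, then the turn about the tool's z in degrees, then the gripper command: -1 is fully open, 1 is shut, values between are in proportion. A call has 1 to 10 rows; each row is the pose to reach, as a shift and turn from the pose commanded when the call began, along the tool's axes at that moment; what a row does not reach only later rows make up. A row lasts 1/10 s, in which the tool goes at most 50 mm and 8.59 degrees, less where a joint would pass 70% of its speed; a pose out of reach is approached as far as the arm can. A call with a gripper value outside its range is refused whole. The fingers move at their own pace and stop on an object; "squeeze" is the grip in N (left out, the last holds). Time passes only in rows, so rows that repeat a pose let the fingers close. It gives the time, the measured TCP pose, the force, the opening and the grip force at its end, in the units of the state.
- ctrl.get_obs(): the state, without advancing time (a new reading comes with each control period).
- ctrl.capture(name): name is "scene" or "top" or "wrist"; returns a dict with "image" (400x640x3 uint8, red, green, blue), "K" (3x3 intrinsics, pixels), "rvec" (rotation vector, rad) and "tvec" (3), from world to camera coordinates, as OpenCV has them. Camera axes: x right, y down, z forward; pixel columns grow to the right and rows downward; lengths in m; the calibration is good to about 2 mm. A picture is of the moment at which its call begins. There is no depth.
- ctrl.finish_job(): hands the job in; it is judged then, once.
Trained networks look in the newest picture that a camera, given by its name, has taken for a name from the list of things; names that differ only in an ending like _2 or _b are one class to them, and where a whole thing is asked for, a point or a joint stands for the part that bears it (a point fixed in the world has none). Each returns a list of dicts, best first, with "p" (0 to 1); they miss things now and then, are a little off and sometimes report something else, mostly with a low value. They report only what shows in the picture. A call takes as long as a camera call.
- ctrl.find_in(camera, thing): "rect" ([left, top, right, bottom] in pixels, round what is visible of it).
- ctrl.landmark_of(camera, thing): "at" ([row, column] in pixels: a listed point, or the origin of a listed thing).
The state is a dict: "time_s": time; "joint_positions": joint angles; "qd": joint speeds; "tau": joint torques, N m; "ee_pos": TCP position; "tcp_rot": TCP orientation; "wrist_force": force on the tool from outside, world axes, zero at the start; "moment": the same for the moment, N m; "gripper_width": opening from 0.0 (shut) to 1.0 (fully open); "finger_force": force on a finger pad.
Only numpy, scipy, OpenCV 4.12 (cv2) and the standard library are available. Lean on these libraries where they do the work, as an engineer would, in place of code of your own. Each camera call takes 0.05 s, during which the arm holds its last target. There are 200 camera calls.

### The job

Clear the blue glue spreader away: slide its blade fully home into the slot of the dark wooden holder and let go. Then press the red-door front of the little plywood house shell flat against the sprung cork fence, standing on the table and centred on the red mark, with a gentle steady push of about 10 N (6 to 14, never above 20), so that I can pin the roof on. Keep the push steady for two seconds and finish while still pressing, with the glue stick, paint pot, thread spool and tin left where they stand.

Things in the scene. Friction and masses are not known exactly. Their poses are not given: they have to be found in the camera images.
- spreader: Glue spreader lying flat on the table between shell and fence, 155 long, 56 to 112 g: blue handle 90 long x 18 wide x 20 high, then 65 of free steel blade, 40 wide, 4 thick (0.5 to 4.5 above the table). Origin at table level under the handle's middle; +x to the blade tip (at x = 110; handle from -45 to 45); z up.
- blade_tip (a point): Middle of the spreader blade's front edge, 110 ahead of the spreader's origin along its +x, 2.5 above its underside.
- holder: Low dark-wood holder fixed to the table left or right of the fence, 67 x 74 x 18 high: a channel on the table, 46 wide, 55 deep to a back stop, two side lips over it (undersides 11 up, 28 gap between), yellow floor strip, two splayed cheeks 26 out in front of the mouth, 66 apart. The blade slides in flat along the table. Origin: mouth centre, table level; +x into the slot.
- shell: Loose plywood house shell, U-shaped from above, open at top and back, 60 deep (x) x 130 wide (y) x 80 high, walls 10 thick, 140 to 280 g, slippery runners below. Origin at table level, footprint centre; z up. Front wall (red door, blue windows): outer face x = +30, inner +20; side walls run back to -30. Grip the front wall across its top 35 (lower, a finger meets the pad) or push it from inside.
- fence: Sprung gluing fence fixed to the table: cork pad 160 wide, face from 5 to 40 up, red mark down its middle, on two rods before a 42 high wooden block (75 behind the resting face); 8 high base from 34 behind it. Origin at table level under the middle of the pad's resting face; +x into the fence, the way to push; y along the pad. This frame stays when the pad moves.
- pad (a joint): How far the pad has been pushed in, m: 0 at rest, stop at 0.025. It slides along the fence's +x. Springs: 4 N starts it, then 0.5 N per mm more (10 N at 0.012, 6 N at 0.004, 14 N at 0.020), pushing back when let go. This shows the force on the fence; the wrist also feels any drag of the shell on the table.
- pad_face (a point): Middle of the pad's cork face, 22.5 above the table; moves with the pad.
- glue_stick: Bystander: standing red glue stick, white cap, 30 diameter, 100 high; origin at its foot. Leave alone.
- paint_pot: Bystander: open white plastic pot, 66 across, 65 high; origin at its foot. Leave alone.
- thread_spool: Bystander: standing orange thread spool, 40 diameter, 50 high; origin at its foot. Leave alone.
- sweet_tin: Bystander: round blue tin with a red lid, 93 across, 37 high; origin at its foot. Leave alone.

How it is judged:
By the outcome, as a careful person would: the job done as asked, in the order asked, and still so for the second after the job is handed in, while the arm keeps its last pose, push and grip.
It also fails if it takes over 70 s, if anything falls off the work surface, if the arm or the gripper's body presses on something with over 40 N, if the wrist force passes 120 N, or if a joint passes its speed limit or range.

## Working session

There is one attempt and no reset: what is moved stays moved. The work goes in short steps, Python scripts to look and compute and a tool call to move; the robot and the scene stay as the last step left them, time stands still between calls to the robot, and variables do not carry over. Pictures are saved under pics/ and viewed, at most 10 in all, crops included, and the job is handed in when it is done.

Besides the shell and the picture viewer there is one more tool, called after ">>>" by a JSON object that holds its "name" and its "arguments", one argument or row to a line. send_rows: Moves the arm, as the interface text tells. Its arguments: {"type":"object","properties":{"targets":{"type":"array","items":{"type":"array"}},"squeeze":{"type":"number"}},"required":["targets"]}

```bash
mkdir -p pics; cat > h.py <<'E'
import numpy as np, cv2
from station import ctrl
def cap(n,f=None):
    c=ctrl.capture(n)
    if f: cv2.imwrite('pics/'+f,c['image'][:,:,::-1])
    return c
def ray(c,rc,z):
    R=cv2.Rodrigues(np.array(c['rvec'],float))[0]; t=np.array(c['tvec'],float).ravel()
    d=R.T@np.linalg.inv(c['K'])@np.array([rc[1],rc[0],1.]); o=-R.T@t
    return o+d*(z-o[2])/d[2]
def proj(c,P):
    p,_=cv2.projectPoints(np.array(P,float).reshape(-1,1,3),np.array(c['rvec'],float),np.array(c['tvec'],float),np.array(c['K'],float),None); return p.reshape(-1,2)
E
python3 - <<'E'
from h import *
np.set_printoptions(precision=4,suppress=True)
for n in ['top','scene']:
    c=cap(n,n+'0.png')
    R=cv2.Rodrigues(np.array(c['rvec'],float))[0]; print(n,-R.T@np.array(c['tvec']).ravel(),c['K'][0])
    for th,z in [('spreader',0),('blade_tip',.0025),('holder',0),('shell',0),('fence',0),('pad_face',.0225),('glue_stick',0),('paint_pot',0),('thread_spool',0),('sweet_tin',0)]:
        l=ctrl.landmark_of(n,th)
        for d in l[:2]: print(th,round(d['p'],2),np.round(d['at']),ray(c,d['at'],z)[:2])
o=ctrl.get_obs(); print(o['tcp_rot'],o['ee_pos'],o['wrist_force'],o['time_s'])
E
```

```text
top [0.4185 0.0326 1.4318] [494.8886   0.     327.6622]
spreader 0.81 [215. 344.] [ 0.5811 -0.0302]
holder 0.72 [209. 239.] [0.6053 0.2755]
shell 0.92 [258. 313.] [0.458  0.0606]
shell 0.18 [258. 163.] [0.4656 0.4907]
fence 0.9 [176. 325.] [0.6967 0.0235]
pad_face 0.91 [179. 324.] [0.6838 0.0267]
glue_stick 0.51 [243. 479.] [ 0.4936 -0.4193]
paint_pot 0.72 [150. 415.] [ 0.7712 -0.2446]
thread_spool 0.55 [158. 248.] [0.7554 0.2501]
sweet_tin 0.83 [256. 167.] [0.4708 0.4792]
scene [ 1.2251 -0.7036  0.7121] [448.0722   0.     324.7071]
spreader 0.82 [226. 299.] [ 0.5812 -0.0252]
blade_tip 0.85 [207. 323.] [0.5748 0.0784]
holder 0.63 [179. 375.] [0.599  0.2967]
shell 0.66 [193. 285.] [0.4406 0.067 ]
shell 0.51 [228. 346.] [0.678  0.0476]
fence 0.72 [232. 347.] [0.6908 0.0363]
pad_face 0.79 [226. 346.] [0.6906 0.0304]
glue_stick 0.77 [294. 149.] [ 0.4908 -0.4134]
paint_pot 0.85 [306. 299.] [ 0.7668 -0.2319]
sweet_tin 0.88 [146. 375.] [0.4752 0.4787]
[[ 0.9328  0.3605  0.    ]
 [ 0.3605 -0.9328 -0.    ]
 [ 0.      0.     -1.    ]] [ 0.2343 -0.6063  0.2313] [-0.2143  0.0767 -0.0744] 1.1
```

View pics/top0.png

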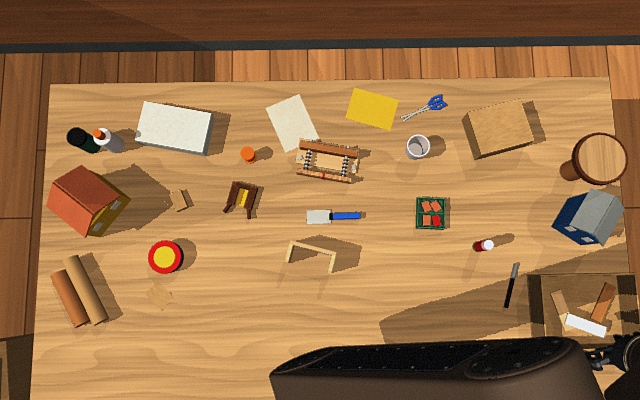

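View pics/scene0.png

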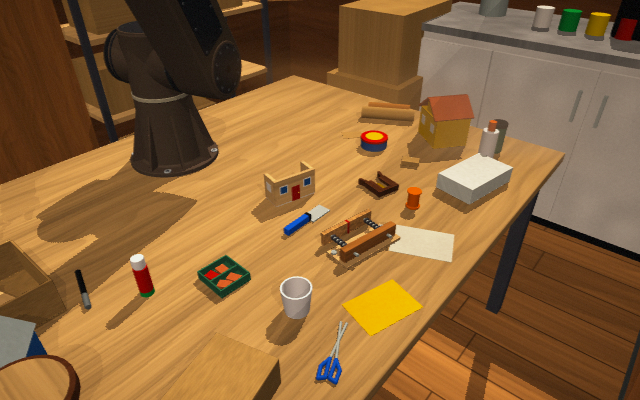

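Top picture: spreader at about (307–360, 216), tip towards +y. The holder is at (243,198), the fence at (330,160) and the U-shaped shell at (313,255). I'm moving the wrist camera over the work area for a close look.

>>> {"name": "send_rows", "arguments": {
  "targets": [
    [[20,-20,-20],-35,-1],
    [[20,-20,-20],-35,-1],
    [[20,-20,-20],-35,-1],
    [[20,-20,-20],-35,-1],
    [[20,-20,-20],-35,-1],
    [[53,-50,-20],-69,-1],
    [[53,-50,-20],-69,-1],
    [[53,-50,-20],-69,-1],
    [[53,-50,-20],-69,-1],
    [[53,-50,-20],-69,-1]
  ]
}}

```text
time_s: 2.1
ee_pos: [0.427, -0.1946, 0.4026]
tcp_rot: [[-0.008, 1.0, 0.001], [1.0, 0.008, -0.0], [-0.0, 0.001, -1.0]]
wrist_force: [1.1, -0.4, 0.6]
gripper_width: 1.0
finger_force: 0.0
```

>>> {"name": "send_rows", "arguments": {
  "targets": [
    [[28,10,-4],0,-1],
    [[28,10,-4],0,-1],
    [[28,10,-4],0,-1],
    [[28,10,-4],0,-1],
    [[28,10,-4],0,-1],
    [[28,10,-4],0,-1],
    [[28,10,-4],0,-1],
    [[28,10,-4],0,-1]
  ]
}}

```text
time_s: 2.9
ee_pos: [0.526, 0.0847, 0.4418]
tcp_rot: [[-0.005, 1.0, -0.0], [1.0, 0.005, -0.0], [-0.0, -0.0, -1.0]]
wrist_force: [-1.1, -0.6, -0.7]
gripper_width: 0.998
finger_force: 0.0
```

```bash
python3 - <<'E'
from h import *
np.set_printoptions(precision=4,suppress=True)
for n in ['wrist','scene','top']:
    c=cap(n,n+'1.png')
    R=cv2.Rodrigues(np.array(c['rvec'],float))[0]; print(n,-R.T@np.array(c['tvec']).ravel(),c['K'][0])
    for th,z in [('spreader',0),('blade_tip',.0025),('holder',0),('shell',0),('fence',0),('pad_face',.0225)]:
        l=ctrl.landmark_of(n,th)
        for d in l[:2]: print(th,round(d['p'],2),np.round(d['at']),ray(c,d['at'],z)[:2])
o=ctrl.get_obs(); print(o['ee_pos'],o['time_s'])
E
```

```text
wrist [0.525  0.1549 0.5849] [324.5224   0.     314.3446]
spreader 0.87 [203. 341.] [ 0.5773 -0.0338]
blade_tip 0.97 [142. 342.] [0.576  0.0807]
holder 0.82 [ 23. 366.] [0.6092 0.2738]
shell 0.97 [150. 278.] [0.4605 0.066 ]
fence 0.79 [171. 401.] [0.6862 0.0282]
pad_face 0.9 [172. 403.] [0.6832 0.0309]
scene [ 1.2251 -0.7036  0.7121] [448.0722   0.     324.7071]
spreader 0.6 [227. 298.] [ 0.5812 -0.0307]
blade_tip 0.79 [206. 324.] [0.576  0.0843]
blade_tip 0.64 [227. 298.] [ 0.5809 -0.0313]
holder 0.59 [182. 373.] [0.6032 0.2814]
shell 0.85 [193. 290.] [0.4519 0.0757]
fence 0.96 [232. 345.] [0.6892 0.0307]
pad_face 0.56 [226. 346.] [0.6929 0.0279]
top [0.4185 0.0326 1.4318] [494.8886   0.     327.6622]
spreader 0.52 [218. 344.] [ 0.5732 -0.0291]
holder 0.57 [262. 312.] [0.4484 0.0648]
shell 0.47 [259. 312.] [0.4567 0.065 ]
[0.526  0.0837 0.442 ] 3.95
```

View pics/wrist1.png

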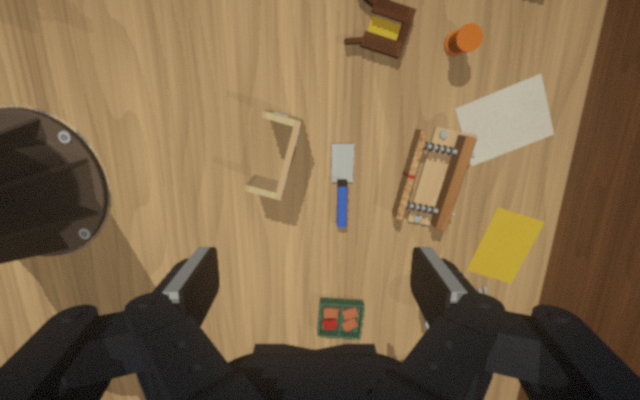

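The wrist picture is clear. Blade tip is at (342,145), the red mark at (409,176) and the holder at (385,28) with its mouth facing left (-x). The shell front and the fence are both tilted by about -12°. I'm going lower for precise measurements.

>>> {"name": "send_rows", "arguments": {
  "targets": [
    [[1,4,19],0,-1],
    [[1,4,19],0,-1],
    [[1,4,19],0,-1],
    [[1,4,19],0,-1],
    [[1,4,19],0,-1],
    [[1,4,19],0,-1]
  ]
}}

```text
time_s: 4.55
ee_pos: [0.5659, 0.0938, 0.2524]
tcp_rot: [[-0.002, 1.0, -0.001], [1.0, 0.002, -0.0], [-0.0, -0.001, -1.0]]
wrist_force: [0.5, 1.2, 0.9]
gripper_width: 1.003
finger_force: 0.0
```

```bash
python3 - <<'E'
from h import *
np.set_printoptions(precision=4,suppress=True)
n='wrist'
c=cap(n); im=c['image'][:,:,::-1].copy()
np.savez('w2.npz',image=c['image'],K=c['K'],rvec=c['rvec'],tvec=c['tvec'])
R=cv2.Rodrigues(np.array(c['rvec'],float))[0]; print(n,-R.T@np.array(c['tvec']).ravel())
for th,z in [('spreader',0),('blade_tip',.0025),('holder',0),('shell',0),('fence',0),('pad_face',.0225)]:
    for d in ctrl.landmark_of(n,th)[:2]: print(th,round(d['p'],2),np.round(d['at'],1),ray(c,d['at'],z)[:2])
hsv=cv2.cvtColor(im,cv2.COLOR_BGR2HSV)
m=cv2.inRange(hsv,(105,150,60),(130,255,255)); 
k,l,s,ce=cv2.connectedComponentsWithStats(m)
for i in range(1,k):
    if s[i,4]>100:
        r=cv2.minAreaRect(np.argwhere(l==i)[:,::-1].astype(np.float32)); print('blue',s[i],r)
        print([ray(c,(p[1],p[0]),.02)[:2] for p in cv2.boxPoints(r)])
o=ctrl.get_obs(); print(o['ee_pos'],o['time_s'])
cv2.imwrite('pics/w2.png',cv2.resize(im[0:300,160:560],(800,600),interpolation=cv2.INTER_CUBIC))
E
```

```text
wrist [0.5651 0.1639 0.3955]
spreader 0.77 [253.5 322.9] [ 0.577  -0.0349]
blade_tip 0.73 [251.7 323.2] [ 0.5773 -0.031 ]
blade_tip 0.7 [169.6 324.3] [0.5775 0.0804]
shell 0.94 [178.2 226.9] [0.4558 0.0685]
fence 0.58 [209.9 408.9] [0.6872 0.0272]
pad_face 0.84 [214.4 412.4] [0.685  0.0292]
blue [318 250  10  36 209] ((322.5, 267.5), (35.0, 9.0), 90.0)
[array([ 0.5702, -0.02  ]), array([ 0.5816, -0.02  ]), array([ 0.5823, -0.0704]), array([ 0.5704, -0.0704])]
[0.5664 0.0938 0.2534] 4.9
```

View pics/w2.png

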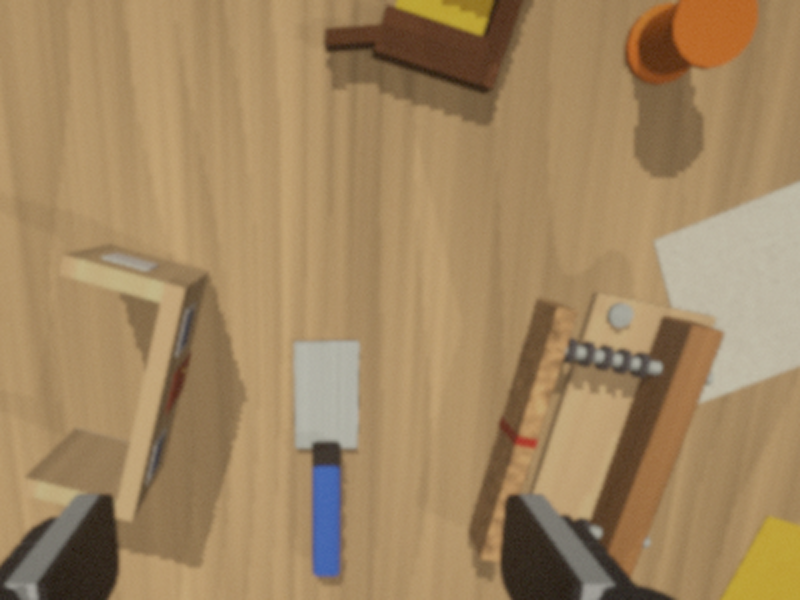

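Spreader: blade tip is at crop (327,341) and handle end at (327,576), vertical in the image. Red mark (front top) is at crop (515,440). The shell's front top edge runs from (187,290) to (133,520). Converting these to metres.

```bash
python3 - <<'E'
from h import *
np.set_printoptions(precision=4,suppress=True)
c=dict(np.load('w2.npz'))
f=lambda u,v,z: ray(c,(v/2-.25,u/2+160-.25),z)[:2]
for n,u,v,z in [('tipL',295,341,.0045),('tipR',359,341,.0045),('bladeBL',295,449,.0045),('bladeBR',357,449,.0045),('handle end',327,576,.02),('mark top',515,440,.04),('padtop +y',557,305,.04),('padtop -y',487,558,.04),('mark bottom',502,424,.005),('shell+y',187,290,.08),('shell-y',133,520,.08),('sideback',62,258,.08)]:
    print(n,f(u,v,z))
g=cv2.cvtColor(c['image'],cv2.COLOR_RGB2GRAY)
a,b=f(187,290,.08),f(133,520,.08); print('shell len',np.linalg.norm(a-b),np.degrees(np.arctan2(*(b-a)[::1])),(a+b)/2)
a,b=f(557,305,.04),f(487,558,.04); print('pad len',np.linalg.norm(a-b),(a-b),(a+b)/2)
E
```

```text
tipL [0.5565 0.0799]
tipR [0.5959 0.08  ]
bladeBL [0.5563 0.0088]
bladeBR [0.5963 0.0089]
handle end [ 0.5774 -0.0745]
mark top [0.6856 0.0289]
padtop +y [0.7015 0.1081]
padtop -y [ 0.6754 -0.0489]
mark bottom [0.6882 0.0264]
shell+y [0.5059 0.1212]
shell-y [ 0.4706 -0.0024]
sideback [0.4468 0.1364]
shell len 0.12855460495345278 -164.09242858179735 [0.4883 0.0594]
pad len 0.15914660111208936 [0.0261 0.157 ] [0.6884 0.0296]
```

>>> {"name": "send_rows", "arguments": {
  "targets": [
    [[-13.6,1.0,5],0,-1],
    [[-13.6,1.0,10],0,-1],
    [[-13.6,1.0,15],0,-1],
    [[-13.6,1.0,19],0,-1],
    [[-13.6,1.0,19],0,-1],
    [[-13.6,1.0,22],0,-1],
    [[-13.6,1.0,23],0,-1],
    [[-13.6,1.0,23],0,-1]
  ]
}}

```text
time_s: 5.7
ee_pos: [0.5759, -0.042, 0.0215]
tcp_rot: [[-0.002, 1.0, -0.002], [1.0, 0.002, 0.0], [0.0, -0.002, -1.0]]
wrist_force: [-0.1, -0.2, 0.8]
gripper_width: 1.001
finger_force: 0.0
```

>>> {"name": "send_rows", "arguments": {
  "targets": [
    [[0,0,1.0],0,-1],
    [[0,0,1.7],0,-1],
    [[0,0,1.7],0,0],
    [[0,0,1.7],0,0.5],
    [[0,0,1.7],0,1],
    [[0,0,1.7],0,1],
    [[0,0,1.7],0,1],
    [[0,0,1.7],0,1]
  ],
  "squeeze": 40
}}

```text
time_s: 6.5
ee_pos: [0.5765, -0.0422, 0.0055]
tcp_rot: [[-0.002, 1.0, 0.0], [1.0, 0.002, -0.0], [-0.0, 0.0, -1.0]]
wrist_force: [-0.8, 0.9, 7.1]
gripper_width: 0.198
finger_force: 39.6
```

>>> {"name": "send_rows", "arguments": {
  "targets": [
    [[0,0,-4],0,1],
    [[0,0,-8],0,1],
    [[0,0,-12],0,1],
    [[10,-4,-15],25,1],
    [[20,-8,-19.5],50,1],
    [[30,-12,-19.5],80,1],
    [[37,-16,-19.5],106,1],
    [[37,-16,-19.5],106,1],
    [[37,-16,-19.5],106,1],
    [[37,-16,-19.5],106,1]
  ]
}}

```text
time_s: 7.5
ee_pos: [0.4564, 0.2382, 0.1865]
tcp_rot: [[0.804, 0.595, 0.0], [0.595, -0.804, 0.0], [0.0, 0.0, -1.0]]
wrist_force: [1.0, 1.1, -1.8]
gripper_width: 0.196
finger_force: 39.4
```

>>> {"name": "send_rows", "arguments": {
  "targets": [
    [[0,0,0],36,1],
    [[0,0,0],36,1],
    [[0,0,0],36,1],
    [[0,0,0],36,1],
    [[0,0,0],36,1],
    [[0,0,0],36,1]
  ]
}}

```text
time_s: 8.1
ee_pos: [0.4573, 0.2368, 0.1861]
tcp_rot: [[1.0, 0.017, -0.0], [0.017, -1.0, 0.0], [-0.0, -0.0, -1.0]]
wrist_force: [-0.2, -0.2, -0.2]
gripper_width: 0.201
finger_force: 39.4
```

>>> {"name": "send_rows", "arguments": {
  "targets": [
    [[-4,-9.2,-1.5],17,1],
    [[-4,-9.2,-1.5],17,1],
    [[-4,-9.2,-1.5],17,1],
    [[-4,-9.2,-1.5],17,1],
    [[-4,-9.2,-1.5],17,1]
  ]
}}

```text
time_s: 8.6
ee_pos: [0.416, 0.328, 0.201]
tcp_rot: [[0.962, -0.274, -0.0], [-0.274, -0.962, -0.0], [0.0, 0.0, -1.0]]
wrist_force: [-1.0, 0.5, -1.4]
gripper_width: 0.201
finger_force: 39.5
```

```bash
python3 - <<'E'
from h import *
np.set_printoptions(precision=4,suppress=True)
n='wrist'
c=cap(n); im=c['image'][:,:,::-1].copy()
np.savez('w3.npz',image=c['image'],K=c['K'],rvec=c['rvec'],tvec=c['tvec'])
R=cv2.Rodrigues(np.array(c['rvec'],float))[0]; print(n,-R.T@np.array(c['tvec']).ravel())
o=ctrl.get_obs(); print(o['ee_pos'],o['tcp_rot'][:,0] if hasattr(o['tcp_rot'],'shape') else o['tcp_rot'],o['time_s'])
for th,z in [('blade_tip',o['ee_pos'][2]-.002),('spreader',o['ee_pos'][2]-.004),('holder',0)]:
    for d in ctrl.landmark_of(n,th)[:2]: print(th,round(d['p'],2),np.round(d['at'],1),ray(c,d['at'],z)[:2])
cv2.imwrite('pics/w3.png',cv2.resize(im[0:300,120:520],(800,600),interpolation=cv2.INTER_CUBIC))
E
```

```text
wrist [0.4833 0.3081 0.344 ]
[0.4162 0.3276 0.2009] [ 0.9613 -0.2756 -0.0001] 8.65
spreader 0.91 [225.8 313. ] [0.4268 0.3248]
```

View pics/w3.png

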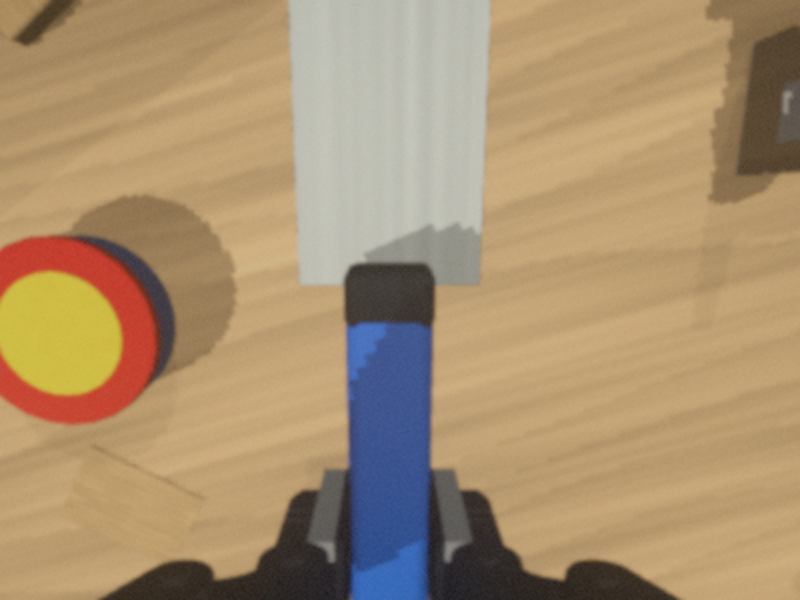

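The held blade hides the holder, but the grip is central and straight (handle at columns 347–432). I'm stepping sideways so the holder shows beside the blade.

>>> {"name": "send_rows", "arguments": {
  "targets": [
    [[12,13,0],0,1],
    [[12,13,0],0,1],
    [[12,13,0],0,1],
    [[12,13,0],0,1],
    [[12,13,0],0,1],
    [[12,13,0],0,1]
  ]
}}

```text
time_s: 9.4
ee_pos: [0.4953, 0.1688, 0.201]
tcp_rot: [[0.96, -0.281, -0.0], [-0.281, -0.96, 0.0], [-0.0, 0.0, -1.0]]
wrist_force: [-0.4, -0.2, -1.3]
gripper_width: 0.196
finger_force: 39.6
```

```bash
python3 - <<'E'
from h import *
np.set_printoptions(precision=4,suppress=True)
n='wrist'
c=cap(n); im=c['image'][:,:,::-1].copy()
np.savez('w4.npz',image=c['image'],K=c['K'],rvec=c['rvec'],tvec=c['tvec'])
R=cv2.Rodrigues(np.array(c['rvec'],float))[0]; print(n,-R.T@np.array(c['tvec']).ravel())
o=ctrl.get_obs(); print(o['ee_pos'],o['time_s'])
for th,z in [('holder',0)]:
    for d in ctrl.landmark_of(n,th)[:2]: print(th,round(d['p'],2),np.round(d['at'],1),ray(c,d['at'],z)[:2])
cv2.imwrite('pics/w4.png',cv2.resize(im[0:240,0:320],(800,600),interpolation=cv2.INTER_CUBIC))
E
```

```text
wrist [0.5625 0.1484 0.344 ]
[0.495  0.1696 0.201 ] 9.45
holder 0.6 [ 89.1 183.3] [0.6093 0.2724]
```

View pics/w4.png

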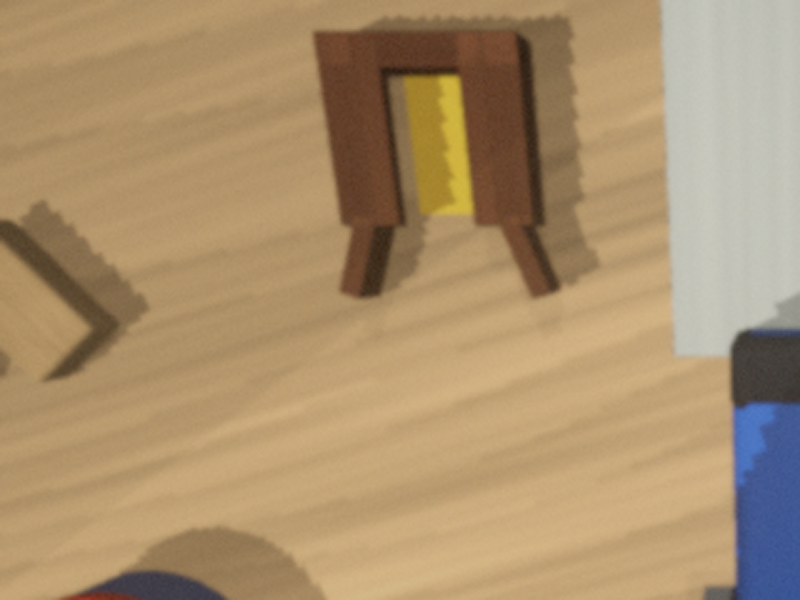

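Holder fully visible: mouth top corners are at crop (342,223) and (530,223), inner lip corners at (403,223) and (477,223), back corners at (316,33) and (517,33).

```bash
python3 - <<'E'
from h import *
np.set_printoptions(precision=4,suppress=True)
c=dict(np.load('w4.npz'))
f=lambda u,v,z: ray(c,(v/2.5-.3,u/2.5-.3),z)[:2]
P={n:f(u,v,z) for n,u,v,z in [('FL',342,223,.018),('FR',530,223,.018),('BL',316,33,.018),('BR',517,33,.018),('lipL',403,223,.018),('lipR',477,223,.018),('cL',360,296,.018),('cR',547,291,.018),('lipLb',381,70,.018),('lipRb',460,70,.018),('yBL',405,75,.0),('yBR',458,75,.0),('yFR',473,214,.0),('yFL',422,214,.0)]}
for k,v in P.items(): print(k,v)
an=lambda a,b: np.degrees(np.arctan2(*(P[b]-P[a])[::-1]))
for a,b in [('FL','BL'),('FR','BR'),('lipL','lipLb'),('lipR','lipRb')]: print(a,b,an(a,b),np.linalg.norm(P[a]-P[b]))
for a,b in [('FR','FL'),('BR','BL'),('lipR','lipL'),('cR','cL')]: print(a,b,an(a,b)-90,np.linalg.norm(P[a]-P[b]),(P[a]+P[b])/2)
# blade edges in image: left edge (662,0)-(675,355) at z=tcp-.001
a,b=f(675,355,.200),f(662,5,.200); print('blade left',np.degrees(np.arctan2(*(b-a)[::-1])),a,b)
E
```

```text
FL [0.6196 0.3088]
FR [0.5994 0.2398]
BL [0.682 0.29 ]
BR [0.6617 0.2205]
lipL [0.613  0.2864]
lipR [0.6051 0.2593]
cL [0.5926 0.3137]
cR [0.5738 0.2427]
lipLb [0.6643 0.2726]
lipRb [0.6562 0.2449]
yBL [0.6657 0.2713]
yBR [0.66   0.2517]
yFR [0.6111 0.2656]
yFL [0.6169 0.2853]
FL BL -16.775761044055724 0.06519031692941511
FR BR -17.20291145301897 0.06519922701261593
lipL lipLb -15.160880172786717 0.05310772785572648
lipR lipRb -15.674704577074642 0.05310147817963209
FR FL -16.283438808390528 0.07192693678648227 [0.6095 0.2743]
BR BL -16.281127294270703 0.07241304743143835 [0.6718 0.2553]
lipR lipL -16.283438808390528 0.02831172022303773 [0.6091 0.2729]
cR cL -14.795802384368429 0.0734711455959354 [0.5832 0.2782]
blade left -16.335583577254596 [0.5509 0.1723] [0.6036 0.1568]
```

>>> {"name": "send_rows", "arguments": {
  "targets": [
    [[-7.8,-13.2,0],0,1],
    [[-7.8,-13.2,0],0,1],
    [[-7.8,-13.2,0],0,1],
    [[-7.8,-13.2,0],0,1],
    [[-7.8,-13.2,5],0,1],
    [[-7.8,-13.2,10],0,1],
    [[-7.8,-13.2,14],0,1],
    [[-7.8,-13.2,17],0,1],
    [[-7.8,-13.2,17.5],0,1],
    [[-7.8,-13.2,17.5],0,1]
  ]
}}

```text
time_s: 10.5
ee_pos: [0.4563, 0.3186, 0.0258]
tcp_rot: [[0.961, -0.278, -0.001], [-0.278, -0.961, -0.001], [-0.001, 0.001, -1.0]]
wrist_force: [0.4, 0.1, 0.5]
gripper_width: 0.196
finger_force: 39.6
```

>>> {"name": "send_rows", "arguments": {
  "targets": [
    [[0,0,1.0],0,1],
    [[0,0,1.9],0,1],
    [[0,0,1.9],0,1],
    [[1.5,0,1.9],0,1],
    [[3,0,1.9],0,1],
    [[4.5,0,1.9],0,1],
    [[5.5,0,1.9],0,1],
    [[5.5,0,1.9],0,1]
  ]
}}

```text
time_s: 11.3
ee_pos: [0.5118, 0.3027, 0.0072]
tcp_rot: [[0.96, -0.28, 0.001], [-0.28, -0.96, 0.001], [0.001, -0.001, -1.0]]
wrist_force: [-0.3, 0.2, -0.8]
gripper_width: 0.199
finger_force: 39.6
```

>>> {"name": "send_rows", "arguments": {
  "targets": [
    [[1,0,0.1],0,1],
    [[2,0,0.1],0,1],
    [[2.7,0,0.1],0,1],
    [[3.0,0,0.1],0,1],
    [[3.0,0,0.1],0,1]
  ]
}}

```text
time_s: 11.8
ee_pos: [0.539, 0.2947, 0.006]
tcp_rot: [[0.96, -0.279, 0.0], [-0.279, -0.96, 0.0], [0.0, -0.0, -1.0]]
wrist_force: [-0.4, -0.0, -1.0]
gripper_width: 0.196
finger_force: 39.6
```

>>> {"name": "send_rows", "arguments": {
  "targets": [
    [[0.2,0,0],0,1],
    [[0.4,0,0],0,1],
    [[0.4,0,0],0,1]
  ]
}}

```text
time_s: 12.1
ee_pos: [0.5425, 0.2937, 0.0061]
tcp_rot: [[0.96, -0.279, 0.0], [-0.279, -0.96, 0.0], [0.0, -0.0, -1.0]]
wrist_force: [0.4, 0.6, -0.7]
gripper_width: 0.197
finger_force: 39.6
```

>>> {"name": "send_rows", "arguments": {
  "targets": [
    [[0.15,0,0],0,1],
    [[0.3,0,0],0,1],
    [[0.3,0,0],0,1]
  ]
}}

```text
time_s: 12.4
ee_pos: [0.544, 0.2928, 0.0058]
tcp_rot: [[0.96, -0.279, -0.002], [-0.279, -0.96, -0.001], [-0.002, 0.001, -1.0]]
wrist_force: [-8.0, 3.4, 1.4]
gripper_width: 0.2
finger_force: 39.9
```

>>> {"name": "send_rows", "arguments": {
  "targets": [
    [[0.1,0,0],0,1],
    [[0.2,0,0],0,1],
    [[0.2,0,0],0,1]
  ]
}}

```text
time_s: 12.7
ee_pos: [0.544, 0.2924, 0.0056]
tcp_rot: [[0.96, -0.279, -0.005], [-0.279, -0.96, -0.001], [-0.005, 0.003, -1.0]]
wrist_force: [-18.3, 9.6, 5.6]
gripper_width: 0.198
finger_force: 40.5
```

Back stop felt: 18 N at the expected position. Letting go and checking.

>>> {"name": "send_rows", "arguments": {
  "targets": [
    [[0,0,0],0,0],
    [[0,0,0],0,0],
    [[0,0,0],0,-0.2],
    [[-0.3,0,-2],0,-0.2],
    [[-0.3,0,-6],0,-0.2],
    [[-0.3,0,-10],0,-0.2],
    [[-0.3,0,-14],0,-0.2],
    [[-0.3,4,-16],0,-0.2],
    [[-0.3,8,-16],0,-0.2],
    [[-0.3,12,-16],0,-0.2]
  ]
}}

```text
time_s: 13.7
ee_pos: [0.511, 0.1769, 0.1671]
tcp_rot: [[0.961, -0.278, 0.002], [-0.278, -0.961, 0.001], [0.002, -0.001, -1.0]]
wrist_force: [-0.3, -0.1, -1.3]
gripper_width: 0.597
finger_force: 0.0
```

```bash
python3 - <<'E'
from h import *
np.set_printoptions(precision=4,suppress=True)
n='wrist'
c=cap(n); im=c['image'][:,:,::-1].copy()
np.savez('w5.npz',image=c['image'],K=c['K'],rvec=c['rvec'],tvec=c['tvec'])
o=ctrl.get_obs(); print(o['ee_pos'],o['time_s'])
for th,z in [('holder',0),('spreader',0),('shell',0),('fence',0)]:
    for d in ctrl.landmark_of(n,th)[:2]: print(th,round(d['p'],2),np.round(d['at'],1),ray(c,d['at'],z)[:2])
cv2.imwrite('pics/w5.png',im)
E
```

```text
[0.5082 0.1721 0.1663] 13.75
holder 0.89 [100.2 182.4] [0.6118 0.2733]
spreader 0.86 [163.5 190.6] [0.5548 0.2884]
shell 0.88 [195.  432.4] [0.4583 0.069 ]
```

View pics/w5.png

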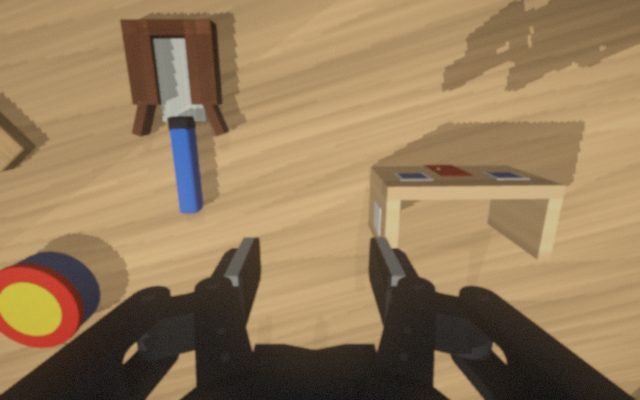

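The blade fills the slot to its back stop, with the handle at (180–200, 120–212). The shell's front top edge runs from (387,186) to (563,186). Combining these for the shell pose.

```bash
python3 - <<'E'
from h import *
np.set_printoptions(precision=4,suppress=True)
c=dict(np.load('w5.npz'))
f=lambda u,v,z: ray(c,(v,u),z)[:2]
A,B,C,D=f(387,186,.08),f(563,186,.08),f(387,199,.08),f(563,198,.08)
g=f(372,167,0.)
print(A,B,np.linalg.norm(A-B),C,D,g,(A+B)/2,(A+C)/2,(B+D)/2)
for p,q in [(B,A),(D,C)]: print(np.degrees(np.arctan2(*(p-q)[::-1]))+90)
c=dict(np.load('w2.npz'))
# subpixel edges: cork top front edge / shell front top edge in w2 by fitting gradient lines
g=cv2.cvtColor(c['image'],cv2.COLOR_RGB2GRAY)
lsd=cv2.createLineSegmentDetector()
L=lsd.detect(g)[0].reshape(-1,4)
for u1,v1,u2,v2 in L:
    if np.hypot(u1-u2,v1-v2)>25 and ((390<min(u1,u2)<460 and v1>140 and v1<300) or (215<max(u1,u2)<270 and 130<v1<270)):
        z=.04 if u1>300 else .08
        a,b=ray(c,(v1,u1),z)[:2],ray(c,(v2,u2),z)[:2]
        print(np.round([u1*2-320,v1*2,u2*2-320,v2*2]),a,b,np.degrees(np.arctan2(*(b-a)))%180)
E
```

```text
[0.5052 0.1223] [ 0.4694 -0.0016] 0.1289707432186434 [0.4954 0.1245] [ 0.46   -0.0009] [0.5026 0.1203] [0.4873 0.0604] [0.5003 0.1234] [ 0.4647 -0.0013]
-16.114781907875198
-15.771870429636962
[113. 486. 118. 584.] [0.4615 0.017 ] [ 0.4595 -0.042 ] 1.980912710737499
[499. 564. 505. 499.] [ 0.6833 -0.0534] [ 0.6834 -0.009 ] 0.12574161099259834
[590. 518. 639. 378.] [ 0.7358 -0.0219] [0.753  0.0663] 11.01429405146798
[152. 428. 166. 374.] [0.4846 0.0497] [0.4935 0.0786] 16.980435729474017
[141. 481. 153. 429.] [0.4766 0.0201] [0.4852 0.0492] 16.55672738147853
[517. 492. 579. 580.] [ 0.6903 -0.0049] [ 0.7347 -0.0645] 143.31605112466303
[614. 583. 561. 517.] [ 0.7567 -0.0665] [ 0.7183 -0.0211] 139.74444968627523
[547. 337. 515. 438.] [0.6983 0.0897] [0.686  0.0295] 11.484466507925646
[463. 541. 536. 297.] [ 0.6603 -0.0376] [0.6899 0.1122] 11.166622666112934
[ 61. 274. 159. 302.] [0.4458 0.1284] [0.492  0.1153] 105.88844407280656
[573. 368. 534. 490.] [0.7147 0.0723] [ 0.6999 -0.003 ] 11.078533266895192
[506. 466. 479. 556.] [0.6821 0.0121] [ 0.671  -0.0481] 10.45442106713648
[190. 356. 160. 464.] [0.5058 0.0882] [0.4877 0.0301] 17.30425197220609
[158. 306. 118. 491.] [0.4917 0.1134] [0.4641 0.0143] 15.585175672493506
[181. 286.  64. 254.] [0.5031 0.1228] [0.4481 0.1381] 105.49058406184658
[206. 277. 186. 359.] [0.5157 0.1271] [0.5039 0.0867] 16.313818137228566
[217. 496. 200. 563.] [0.5167 0.0117] [ 0.5058 -0.029 ] 15.011567914960551
[ 74. 427. 123. 440.] [0.4441 0.0503] [0.4693 0.0432] 105.55098287941065
```

>>> {"name": "send_rows", "arguments": {
  "targets": [
    [[0.5,11,0],-90,-0.2],
    [[0.5,11,0],-90,-0.2],
    [[0.5,11,0],-90,-0.2],
    [[0.5,11,0],-90,-0.2],
    [[0.5,11,0],-90,-0.2],
    [[0.5,11,0],-90,-0.2],
    [[0.5,11,0],-90,-0.2],
    [[0.5,11,0],-90,-0.2],
    [[0.5,11,0],-90,-0.2],
    [[0.5,11,0],-90,-0.2]
  ]
}}

```text
time_s: 14.95
ee_pos: [0.4858, 0.0717, 0.166]
tcp_rot: [[0.371, 0.929, 0.0], [0.929, -0.371, 0.0], [0.0, 0.0, -1.0]]
wrist_force: [-0.1, -0.3, -0.2]
gripper_width: 0.6
finger_force: 0.0
```

>>> {"name": "send_rows", "arguments": {
  "targets": [
    [[0,0,2],0,-0.2],
    [[0,0,4],0,-0.2],
    [[0,0,4],0,-0.2]
  ]
}}

```text
time_s: 15.25
ee_pos: [0.4843, 0.0715, 0.1242]
tcp_rot: [[0.377, 0.926, -0.003], [0.926, -0.377, -0.0], [-0.001, -0.003, -1.0]]
wrist_force: [0.9, 0.1, 0.4]
gripper_width: 0.603
finger_force: 0.0
```

>>> {"name": "send_rows", "arguments": {
  "targets": [
    [[-1.0,0.25,0],-6.1,-0.2],
    [[-1.0,0.25,0],-6.1,-0.2],
    [[-1.0,0.25,3],-6.1,-0.2],
    [[-1.0,0.25,6],-6.1,-0.2],
    [[-1.0,0.25,7.3],-6.1,-0.2],
    [[-1.0,0.25,7.3],-6.1,-0.2]
  ]
}}

```text
time_s: 15.85
ee_pos: [0.4831, 0.0611, 0.0521]
tcp_rot: [[0.279, 0.96, -0.002], [0.96, -0.279, -0.0], [-0.001, -0.002, -1.0]]
wrist_force: [0.4, -0.1, 0.5]
gripper_width: 0.597
finger_force: 0.0
```

```bash
python3 - <<'E'
from h import *
c=cap('wrist','w6.png'); o=ctrl.get_obs(); print(o['ee_pos'],o['tcp_rot'][0],o['wrist_force'])
E
```

```text
[0.48368981 0.06101447 0.05304555] [ 2.78955682e-01  9.60303556e-01 -8.98963724e-04] [-0.83673953  1.21638199  0.22305724]
```

View pics/w6.png

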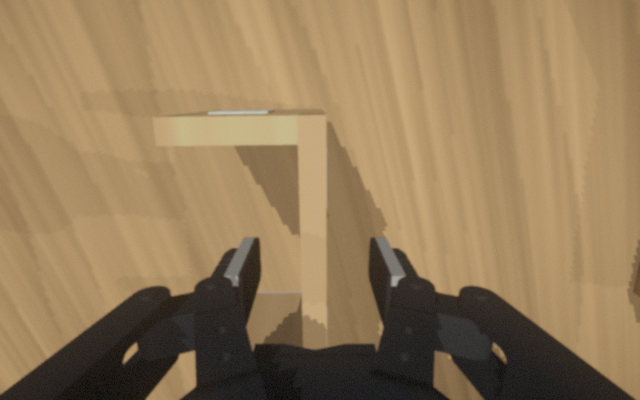

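The wall stands centred between the fingers (columns 298–326) and parallel to the pads. Gripping gently.

>>> {"name": "send_rows", "arguments": {
  "targets": [
    [[0,0,0],0,0.4],
    [[0,0,0],0,0.7],
    [[0,0,0],0,1],
    [[0,0,0],0,1],
    [[0,0,0],0,1]
  ],
  "squeeze": 25
}}

```text
time_s: 16.4
ee_pos: [0.4843, 0.0607, 0.0539]
tcp_rot: [[0.277, 0.961, 0.002], [0.961, -0.277, 0.0], [0.001, 0.002, -1.0]]
wrist_force: [-1.9, 1.3, 10.0]
gripper_width: 0.114
finger_force: 29.7
```

>>> {"name": "send_rows", "arguments": {
  "targets": [
    [[0,0,-0.2],0,1],
    [[0.3,2,-0.2],-1,1],
    [[0.7,5,-0.2],-2,1],
    [[1.1,8,-0.2],-3,1],
    [[1.5,11,-0.2],-4,1],
    [[1.9,14,-0.2],-4.9,1],
    [[2.2,16.5,-0.2],-4.9,1],
    [[2.4,18.3,-0.2],-4.9,1],
    [[2.4,18.3,-0.2],-4.9,1]
  ]
}}

```text
time_s: 17.3
ee_pos: [0.6685, 0.0324, 0.0553]
tcp_rot: [[0.195, 0.981, 0.002], [0.981, -0.195, -0.0], [0.0, 0.002, -1.0]]
wrist_force: [0.7, 0.2, -1.7]
gripper_width: 0.118
finger_force: 28.0
```

```bash
python3 - <<'E'
from h import *
np.set_printoptions(precision=4,suppress=True)
c=cap('wrist'); o=ctrl.get_obs(); print(o['ee_pos'],o['tcp_rot'][0],o['wrist_force'])
np.savez('w7.npz',image=c['image'],K=c['K'],rvec=c['rvec'],tvec=c['tvec'])
for th,z in [('shell',0),('fence',0),('pad_face',.0225)]:
    for d in ctrl.landmark_of('wrist',th)[:2]: print(th,round(d['p'],2),np.round(d['at'],1),ray(c,d['at'],z)[:2])
s=cap('scene')
for th,z in [('shell',0),('fence',0),('pad_face',.0225)]:
    for d in ctrl.landmark_of('scene',th)[:2]: print(th,round(d['p'],2),np.round(d['at'],1),ray(s,d['at'],z)[:2])
a=cv2.resize(c['image'][:,:,::-1][60:360,200:460],(520,600),interpolation=cv2.INTER_CUBIC)
r,cc=[int(x) for x in proj(s,[[.66,.03,.03]])[0][::-1]]
b=cv2.resize(s['image'][:,:,::-1][r-60:r+60,cc-55:cc+55][:, :110],(280,306),interpolation=cv2.INTER_CUBIC)
canvas=np.zeros((600,800,3),np.uint8); canvas[:,:520]=a; canvas[:306,520:]=b
cv2.imwrite('pics/w7.png',canvas)
E
```

```text
[0.6666 0.0327 0.055 ] [0.1946 0.9809 0.0002] [-0.4161  0.1596 -1.4376]
fence 0.57 [214.6 340.6] [0.6846 0.0273]
pad_face 0.58 [221.2 342.3] [0.6844 0.0315]
shell 0.93 [220.4 330.4] [0.6274 0.0467]
fence 0.57 [231.9 346.3] [0.6902 0.0342]
pad_face 0.77 [224.3 346.2] [0.6878 0.0357]
```

View pics/w7.png

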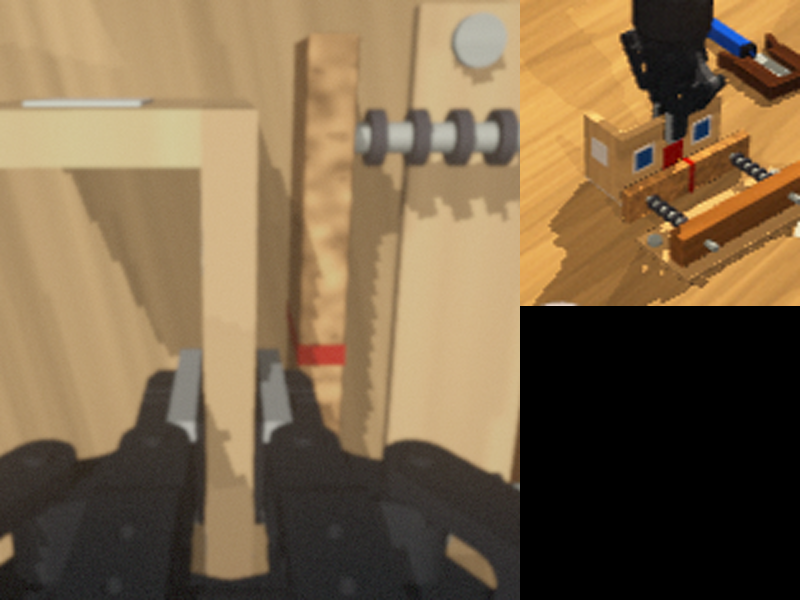

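Close view: the shell's front +y corner is at crop (257,107), the red mark's front top edge at (298,354) and the pad end at (308,37). Working out the remaining offset.

```bash
python3 - <<'E'
from h import *
np.set_printoptions(precision=4,suppress=True)
c=dict(np.load('w7.npz'))
f=lambda u,v,z: ray(c,(v/2+60-.25,u/2+200-.25),z)[:2]
M,E,S,S2=f(298,354,.04),f(308,37,.04),f(257,107,.08),f(256,340,.08)
T=np.array([.6666,.0327])
print(M,E,S,S2)
y=(E-M)/np.linalg.norm(E-M); x=np.array([y[1],-y[0]]); print('fence y',y,np.degrees(np.arctan2(y[0],y[1])),np.linalg.norm(E-M))
print('shell edge ang',np.degrees(np.arctan2(*(S-S2))))
a=np.radians(11.1);y=np.array([np.sin(a),np.cos(a)]);x=np.array([y[1],-y[0]])
for n,p in [('S',S),('S2',S2),('E',E),('TCP',T)]: print(n,'x',(p-M)@x,'y',(p-M)@y)
g=cv2.cvtColor(c['image'],cv2.COLOR_RGB2GRAY)
for u1,v1,u2,v2 in cv2.createLineSegmentDetector().detect(g)[0].reshape(-1,4):
    if np.hypot(u1-u2,v1-v2)>25 and 310<u1<400 and abs(v1-v2)>20 and v1<260:
        z=.08 if u1<333 else .04
        p,q=ray(c,(v1,u1),z)[:2],ray(c,(v2,u2),z)[:2]; d=q-p
        print(np.round([(u1-200)*2,(v1-60)*2,(u2-200)*2,(v2-60)*2]),np.degrees(np.arctan(d[0]/d[1])),(p-M)@x,(q-M)@x)
E
```

```text
[0.686  0.0291] [0.7013 0.1068] [0.6855 0.0956] [0.6772 0.0519]
fence y [0.1941 0.981 ] 11.19168674896153 0.07913355023161278
shell edge ang 10.78367365665409
S x -0.013261409265186505 y 0.06508652400159352
S2 x -0.013016021005118523 y 0.020640118922497515
E x 0.00012663227413239439 y 0.07913344891085142
TCP x -0.019695817196158285 y -0.00023496051796325788
[261. 384. 262. 439.] 9.535404272680077 -0.011783943701912334 -0.011444176464963252
[308.  36. 304. 144.] 11.250985717464449 0.00017850399144702904 0.00011394683646730869
[302. 196. 305. 251.] 6.283054539589631 -6.84981923896772e-06 0.0011765531756773846
[290. 194. 294.  44.] 11.152704355768298 -0.0030351211677455605 -0.003002971984281109
[343. 339. 346. 239.] 9.758722919621441 0.01188581890145898 0.011252922063543046
[285. 371. 287. 319.] 12.463534224901018 -0.0033052374973498596 -0.002949352265646139
[347. 234. 351. 166.] 11.294360306451509 0.01159875902397981 0.011655758904063248
[302. 254. 298. 349.] 11.661989126232525 0.0003122610286482226 5.765893030497501e-05
[285. 316. 290. 196.] 12.01608550716953 -0.003493050070728632 -0.0029887895778997206
```

The shell is centred (corner y = 65.1 mm, wanted 65) and parallel to the pad within 0.3°. The gap is 13 mm and it hangs about 1 mm up. I'm firming the grip, closing in and setting it down.

>>> {"name": "send_rows", "arguments": {
  "targets": [
    [[0,0,0],0,1],
    [[0,0.3,0],0,1],
    [[0,0.6,0],0,1],
    [[0,0.9,0],0,1],
    [[0,0.9,0.1],0,1],
    [[0,0.9,0.1],0,1]
  ],
  "squeeze": 80
}}

```text
time_s: 18.3
ee_pos: [0.6753, 0.0312, 0.0541]
tcp_rot: [[0.194, 0.981, 0.001], [0.981, -0.194, 0.0], [0.0, 0.001, -1.0]]
wrist_force: [0.7, -0.1, 0.5]
gripper_width: 0.102
finger_force: 82.1
```

>>> {"name": "send_rows", "arguments": {
  "targets": [
    [[0,0,0.05],0,1],
    [[0,0,0.05],0,1]
  ]
}}

```text
time_s: 18.5
ee_pos: [0.6753, 0.0312, 0.0541]
tcp_rot: [[0.194, 0.981, 0.001], [0.981, -0.194, -0.0], [0.0, 0.001, -1.0]]
wrist_force: [-0.3, -0.8, 5.7]
gripper_width: 0.101
finger_force: 82.9
```

>>> {"name": "send_rows", "arguments": {
  "targets": [
    [[0,0.2,-0.03],0,1],
    [[0,0.4,-0.03],0,1],
    [[0,0.6,-0.03],0,1],
    [[0,0.8,-0.03],0,1],
    [[0,0.8,-0.03],0,1],
    [[0,0.8,-0.03],0,1]
  ]
}}

```text
time_s: 19.1
ee_pos: [0.6825, 0.0297, 0.0541]
tcp_rot: [[0.194, 0.981, -0.001], [0.981, -0.194, 0.0], [0.0, -0.001, -1.0]]
wrist_force: [-3.0, 0.4, 8.6]
gripper_width: 0.1
finger_force: 83.2
```

>>> {"name": "send_rows", "arguments": {
  "targets": [
    [[0,0.2,-0.07],0,1],
    [[0,0.4,-0.07],0,1],
    [[0,0.6,-0.07],0,1],
    [[0,0.8,-0.07],0,1],
    [[0,0.8,-0.07],0,1],
    [[0,0.8,-0.07],0,1]
  ]
}}

```text
time_s: 19.7
ee_pos: [0.6892, 0.0284, 0.0542]
tcp_rot: [[0.194, 0.981, -0.003], [0.981, -0.194, 0.0], [-0.0, -0.003, -1.0]]
wrist_force: [-7.0, 2.2, 4.7]
gripper_width: 0.101
finger_force: 82.6
```

>>> {"name": "send_rows", "arguments": {
  "targets": [
    [[0,0.2,-0.03],0,1],
    [[0,0.4,-0.03],0,1],
    [[0,0.45,-0.03],0,1],
    [[0,0.45,-0.03],0,1],
    [[0,0.45,-0.03],0,1]
  ]
}}

```text
time_s: 20.2
ee_pos: [0.6929, 0.0277, 0.0542]
tcp_rot: [[0.194, 0.981, -0.004], [0.981, -0.194, 0.0], [-0.0, -0.004, -1.0]]
wrist_force: [-9.3, 3.1, 4.5]
gripper_width: 0.102
finger_force: 82.5
```

```bash
python3 - <<'E'
from h import *
np.set_printoptions(precision=4,suppress=True)
c=cap('wrist'); o=ctrl.get_obs(); print(o['ee_pos'],o['tcp_rot'],o['wrist_force'],o['moment'])
np.savez('w8.npz',image=c['image'],K=c['K'],rvec=c['rvec'],tvec=c['tvec'])
for th,z in [('fence',0),('pad_face',.0225)]:
    for d in ctrl.landmark_of('wrist',th)[:2]: print(th,round(d['p'],2),np.round(d['at'],1),ray(c,d['at'],z)[:2])
s=cap('scene')
a=cv2.resize(c['image'][:,:,::-1][60:360,200:460],(520,600),interpolation=cv2.INTER_CUBIC)
r,cc=[int(x) for x in proj(s,[[.68,.03,.03]])[0][::-1]]
b=cv2.resize(s['image'][:,:,::-1][r-55:r+55,cc-55:cc+55],(280,280),interpolation=cv2.INTER_CUBIC)
canvas=np.zeros((600,800,3),np.uint8); canvas[:,:520]=a; canvas[:280,520:]=b
cv2.imwrite('pics/w8.png',canvas)
E
```

```text
[0.6929 0.0277 0.0542] [[ 0.1941  0.981  -0.0042]
 [ 0.981  -0.1941  0.0004]
 [-0.0004 -0.0042 -1.    ]] [-8.9714  3.71    2.908 ] [ 0.6655  1.6648 -0.0286]
pad_face 0.68 [224.8 320.2] [0.6958 0.0275]
```

View pics/w8.png

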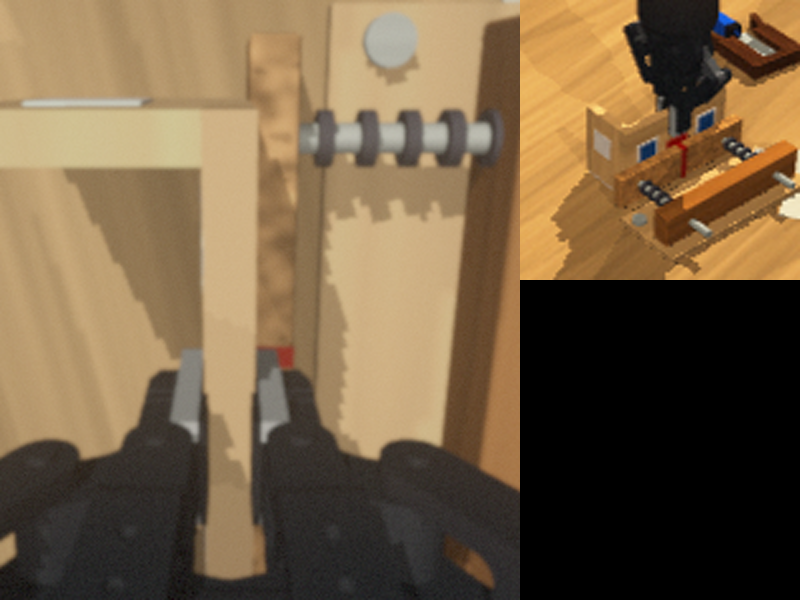

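The push is about 9.7 N with yaw moment near zero. The shell lies along the pad from crop (255,107) downward, the mark row is unchanged and the pad is about 11–12 mm in. Holding for over two seconds.

>>> {"name": "send_rows", "arguments": {
  "targets": [
    [[0,0,0],0,1],
    [[0,0,0],0,1],
    [[0,0,0],0,1],
    [[0,0,0],0,1],
    [[0,0,0],0,1],
    [[0,0,0],0,1],
    [[0,0,0],0,1],
    [[0,0,0],0,1],
    [[0,0,0],0,1],
    [[0,0,0],0,1]
  ]
}}

```text
time_s: 21.4
ee_pos: [0.693, 0.0277, 0.0542]
tcp_rot: [[0.194, 0.981, -0.004], [0.981, -0.194, 0.0], [-0.0, -0.004, -1.0]]
wrist_force: [-9.2, 3.4, 3.8]
gripper_width: 0.102
finger_force: 82.5
```

>>> {"name": "send_rows", "arguments": {
  "targets": [
    [[0,0,0],0,1],
    [[0,0,0],0,1],
    [[0,0,0],0,1],
    [[0,0,0],0,1],
    [[0,0,0],0,1],
    [[0,0,0],0,1],
    [[0,0,0],0,1],
    [[0,0,0],0,1],
    [[0,0,0],0,1],
    [[0,0,0],0,1]
  ]
}}

```text
time_s: 22.4
ee_pos: [0.6929, 0.0277, 0.0542]
tcp_rot: [[0.194, 0.981, -0.004], [0.981, -0.194, 0.0], [-0.0, -0.004, -1.0]]
wrist_force: [-7.7, 3.0, 3.8]
gripper_width: 0.095
finger_force: 82.5
```

>>> {"name": "send_rows", "arguments": {
  "targets": [
    [[0,0,0],0,1],
    [[0,0,0],0,1],
    [[0,0,0],0,1],
    [[0,0,0],0,1],
    [[0,0,0],0,1]
  ]
}}

```text
time_s: 22.9
ee_pos: [0.6929, 0.0277, 0.0542]
tcp_rot: [[0.194, 0.981, -0.004], [0.981, -0.194, 0.0], [-0.0, -0.004, -1.0]]
wrist_force: [-8.6, 3.1, 3.7]
gripper_width: 0.102
finger_force: 82.5
```

```bash
python3 - <<'E'
from h import *
np.set_printoptions(precision=4,suppress=True)
c=dict(np.load('w8.npz'))
f=lambda u,v,z: ray(c,(v/2+60-.25,u/2+200-.25),z)[:2]
M=np.array([.686,.0291]);a=np.radians(11.15);y=np.array([np.sin(a),np.cos(a)]);x=np.array([y[1],-y[0]])
for n,p in [('S',f(257,107,.08)),('S2',f(256,340,.08)),('padback+y',f(300,37,.04)),('padback',f(293,350,.04)),('mark',f(280,356,.04))]: print(n,1e3*((p-M)@x),1e3*((p-M)@y))
c=cap('wrist');o=ctrl.get_obs(); print(o['ee_pos'],o['wrist_force'],o['time_s'])
E
```

```text
S 11.630370490276102 65.21993162779549
S2 11.941187058535148 21.20483364998996
padback+y 22.81837284616937 79.13723349820309
padback 23.304276596686186 1.747831407132854
mark 19.936725139105196 0.04046484311543092
[0.6929 0.0277 0.0542] [-9.0582  3.0495  4.3152] 22.95
```

```bash
python3 -c "
from station import ctrl
print(ctrl.finish_job())"
```

```text
the job is handed in; nothing more can be done
None
```

The job is handed in: the spreader blade is fully home in the holder and released, and the shell is pressed against the cork fence with about 10 N (pad about 11.7 mm in), centred on the red mark to within about 0.5 mm by camera and held for over two seconds; the glue stick, paint pot, thread spool and tin were left alone.

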